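# Slide the solid blank through the gravity flap

## Robot

A 6-joint arm with a two-finger parallel gripper is mounted at the origin on the work surface; the furniture and walls round the work are solid. World frame = base frame: x ahead of the robot, y to its left, z up, the work surface at z = 0. Lengths are in mm, angles in rad, forces in N, time in s.
With the tool pointing down it reaches from about 400 to 925 mm from the base axis. Payload 3.4 kg.
Tool frame: the origin (TCP) lies midway between the tips of the shut fingers; the grasp point (between the pads) lies 19 mm behind it; z points along the fingers, y is the line along which they close (so a half turn about z gives the same grasp; the last joint's range is limited). The gripper opens to 85 mm and grips with 20 to 120 N. Pads are 22 mm wide; open, the fingers measure 114 mm over their backs; the gripper's body (76 mm by 85 mm) begins 54 mm behind the grasp point. The pads swing forward as they close: fully open they stand 13 mm farther back than shut.
Start: joints at [1.272, 0.307, 1.506, -0, 1.328, -0.073], TCP at [128.758, 560.404, 204.405] pointing down, gripper open.
Joint ranges: [-3.12, 3.12], [-1.05, 2.28], [0.14, 2.33], [-1.42, 4.57], [0.1, 2.73], [-2.68, 2.68]. Speed limits (rad/s): [2.57, 2.57, 3.14, 3.14, 3.14, 3.14].

## Interface

Orientations are given as a unit quaternion [x, y, z, w].
In Python, from station import sensors, vision, env, regions_of gives the robot as it stands.
- The arm moves only by the tool play_rows, never from a script. Its arguments are lists of equal length, an entry for each row: "rot": the turn, a rotation vector about the tool's x, y, z in degrees, a list of three; "translation": the shift along the tool's x, y, z in m, a list of three; "fingers": the closure in counts, from 0 (fully open) to 255 (shut). In form: {"rot": [[wx, wy, wz], ...], "translation": [[x, y, z], ...], "fingers": [fingers, ...]}. A call has 1 to 10 rows; each row is the pose to reach, as a shift and turn from the pose commanded when the call began, along the tool's axes at that moment; what a row does not reach only later rows make up. A row lasts 1/12 s, in which the tool goes at most 41.7 mm and 7.16 degrees, less where a joint would pass 70% of its speed; a pose out of reach is approached as far as the arm can. A call with a gripper value outside its range is refused whole. The fingers move at their own pace and stop on an object; the grip force is fixed at half the most. Time passes only in rows, so rows that repeat a pose let the fingers close. It gives the time, the measured TCP pose, the force, the opening and the grip force at its end, in the units of the state.
- sensors.observe(): the state, without advancing time (a new reading comes with each control period).
- vision.read_camera(name): name is "scene" or "top" or "wrist"; returns a dict with "img" (400x640x3 uint8, red, green, blue), "fx", "fy", "cx", "cy" (pixels), "rvec" (rotation vector, rad) and "tvec" (3), from world to camera coordinates, as OpenCV has them. Camera axes: x right, y down, z forward; pixel columns grow to the right and rows downward; lengths in mm; the calibration is good to about 2 mm. A picture is of the moment at which its call begins. There is no depth.
- env.close_job(): hands the job in; it is judged then, once.
Trained networks look in a picture, given as the dict that the camera call returned (one of the last four; its "shot" number tells which), for a name from the list of things; names that differ only in an ending like _2 or _b are one class to them, and where a whole thing is asked for, a point or a joint stands for the part that bears it (a point fixed in the world has none). Each returns a list of dicts, best first, with "conf" (0 to 1); they miss things now and then, are a little off and sometimes report something else, mostly with a low value. They report only what shows in the picture. A call takes as long as a camera call. They do not tell look-alikes from the thing itself.
- regions_of(query, picture): "mask" (400x640 bool, what is visible of it) and "bbox" ([left, top, right, bottom] in pixels, round what is visible of it).
The state is a dict: "t": time; "q": joint angles; "joint_velocities": joint speeds; "tau": joint torques, N m; "position": TCP position; "orientation": TCP orientation; "force": force on the tool from outside, world axes, zero at the start; "ft_torque": the same for the moment, N m; "finger_gap": finger opening in mm; "gripper_force": force on a finger pad.
Only numpy, scipy, OpenCV 4.12 (cv2) and the standard library are available. Lean on these libraries where they do the work, as an engineer would, in place of code of your own. Each camera call takes 0.05 s, during which the arm holds its last target. There are 200 camera calls.

## Task

Push the solid round steel blank along the desk top through the hanging flap (the steel strip across the mouth) of the grey blank receiver, far enough that the flap drops shut behind it once the fingers are drawn back out. Only push it with the fingertips, keeping it flat on the desk; do not pick it up or tip it. Leave the steel ring of the same size and the other things nearby where they are.

Things in the scene. Friction and masses are not known exactly. Their poses are not given: they have to be found in the camera images.
- mouth (a point): Mouth of the grey blank receiver (fixed to the desk): the point 5 mm above the desk, midway between its two cheeks, right under the flap's hinge line. x points into the receiver (the way the blank must go), y to the left seen that way, z up. The lane is 120 mm wide; in front of the mouth the cheeks flare out at 0.45 rad as a lead-in 35 mm long. There is no floor: the blank runs on the desk.
- receiver: The receiver, painted grey, open at the top; origin on the desk at the mouth, same axes. Two cheeks 22 mm high, 6 mm thick, run from the mouth to a back stop whose inner face is 125 mm past it; a flat foot flange outside each reaches 83 mm from the middle. At the mouth each cheek has an ear, 54 mm high and 16 mm long, that carries the flap's pin 46 mm above the desk.
- flap (a joint): Hinge angle of the flap, rad: 0 hanging shut, up to 1.45 as its lower edge swings into the receiver and up; it cannot swing outwards. A steel strip 115 mm wide, 10 high, 3 thick, 60 g, hung on two side arms from pins 46 mm above the desk, open for 101 mm between the arms above the strip. Its weight shuts it in a fraction of a second.
- flap_edge (a point): Middle of the flap's lower edge, 42.5 mm from the hinge line, 3.5 mm above the desk when shut. The pushed blank swings the flap up and passes under it; riding on the blank (about 0.55 rad) this edge is 22 mm past the mouth. Fingers behind the blank can follow some 28 mm past the mouth with the tool upright, farther if it leans with its tips forward.
- blank_center (a point): Centre (half-way up, 5 mm above the desk) of the blank: a solid plain disc of pale brushed steel, 60 mm in diameter, 10 mm thick, 0.2 kg, lying flat in front of the receiver's mouth, up to 25 mm off the lane's middle line. Its z axis points up.
- ring_center (a point): Centre (5 mm above the desk) of a steel ring lying flat to the right of the receiver, before or behind the tin: the same 60 mm outside and 10 mm thick, but with a 34 mm hole. To be left alone.
- polish_tin: Bystander: round metal tin, 66 mm across, 23 mm high, to the right of the receiver. Origin: centre of its underside.
- loupe: Bystander: black eye loupe, 42 mm across, 30 mm high, to the left of the mouth. Origin: centre of its underside.
- eraser: Bystander: eraser in a sleeve, 22x50x12 mm, behind the receiver. Origin: centre of its underside.
- stamp: Bystander: black office stamp, 26x46x38 mm, behind the receiver. Origin: centre of its underside.
- blank: The same blank, origin at the centre of its underside.
Mind the look-alikes: they are no part of the job. Leave any pink look-alike of the blank alone.

How it is judged:
By the outcome, as a careful person would: the job done as asked, in the order asked, and still so for the second after the job is handed in, with the robot touching nothing.
It also fails if it takes over 35 s, if anything falls off the work surface, if the arm or the gripper's body presses on something with over 40 N, if the wrist force passes 120 N, or if a joint passes its speed limit or range.

## Working session

There is one attempt and no reset: what is moved stays moved. The work goes in short steps, Python scripts to look and compute and a tool call to move; the robot and the scene stay as the last step left them, time stands still between calls to the robot, and variables do not carry over. Pictures are saved under pics/ and viewed, at most 10 in all, crops included, and the job is handed in when it is done.

Besides the shell and the picture viewer there is one more tool, called by a JSON object that holds its "method" and its "body", one argument or row to a line. play_rows: Moves the arm, as the interface text tells. Its arguments: {"type":"object","properties":{"rot":{"type":"array"},"translation":{"type":"array"},"fingers":{"type":"array"}},"required":["rot","translation","fingers"]}

```bash
mkdir -p pics; cat > h.py <<'E'
import numpy as np, cv2
from station import sensors, vision, env, regions_of
def cam(n):
    return vision.read_camera(n)
def ray(c,u,v,z):
    R=cv2.Rodrigues(np.array(c['rvec'],float))[0]; t=np.array(c['tvec'],float).ravel()
    o=-R.T@t; d=R.T@np.array([(u-c['cx'])/c['fx'],(v-c['cy'])/c['fy'],1])
    return (o+d*(z-o[2])/d[2])
def save(c,f): cv2.imwrite('pics/'+f,c['img'][:,:,::-1])
def proj(c,p):
    R=cv2.Rodrigues(np.array(c['rvec'],float))[0]; q=R@np.array(p,float)+np.array(c['tvec'],float).ravel()
    return [c['fx']*q[0]/q[2]+c['cx'],c['fy']*q[1]/q[2]+c['cy']]
E
python3 - <<'E'
from h import *
s=sensors.observe(); print(s['position'],s['orientation'],s['finger_gap'],s['t'])
for n in ['top','scene']:
    c=cam(n); save(c,n+'0.png')
    for q,z in [('blank',10),('ring_center',10),('receiver',22),('flap',10),('polish_tin',23),('loupe',30)]:
        for r in regions_of(q,c)[:3]:
            m=r['mask']; v,u=np.nonzero(m)
            if len(u): print(n,q,round(r['conf'],2),r['bbox'],len(u),ray(c,u.mean(),v.mean(),z).round(0))
E
```

```text
[128.55561521 559.64100046 203.45190036] [ 1.12677512e-01  9.93631045e-01 -1.04296147e-03 -1.90188181e-04] 85.68205836743097 0.0
top blank 0.91 [395.0, 293.9, 427.7, 320.6] 712 [ 345. -676.   10.]
top blank 0.79 [254.9, 247.8, 287.4, 276.8] 656 [ 448. -390.   10.]
top blank 0.68 [413.4, 244.9, 444.0, 272.3] 672 [ 435. -720.   10.]
top ring_center 0.76 [283.3, 159.2, 307.9, 183.5] 367 [ 646. -454.   10.]
top receiver 0.85 [193.1, 161.3, 287.6, 257.5] 1838 [ 583. -323.   22.]
top flap 0.73 [215.4, 213.4, 272.0, 240.4] 46 [ 528. -337.   10.]
top polish_tin 0.76 [291.8, 191.2, 323.6, 222.2] 772 [ 562. -479.   23.]
top loupe 0.56 [190.7, 249.1, 208.2, 269.2] 246 [ 470. -245.   30.]
scene blank 0.98 [314.8, 269.8, 343.8, 294.6] 528 [ 342. -332.   10.]
scene blank 0.83 [422.2, 206.5, 451.6, 228.6] 323 [ 340. -669.   10.]
scene blank 0.76 [299.9, 238.6, 326.7, 257.3] 487 [ 444. -385.   10.]
scene ring_center 0.6 [267.9, 197.1, 291.8, 212.7] 192 [ 640. -446.   10.]
scene receiver 0.83 [203.4, 204.9, 308.5, 261.2] 2107 [ 562. -310.   22.]
scene receiver 0.35 [216.8, 206.8, 236.4, 216.3] 96 [ 670. -323.   22.]
scene flap 0.49 [256.6, 210.0, 288.5, 252.2] 259 [ 534. -354.   10.]
scene polish_tin 0.8 [295.4, 200.0, 324.2, 220.1] 469 [ 548. -466.   23.]
scene polish_tin 0.47 [260.9, 211.1, 291.3, 249.9] 202 [ 516. -343.   23.]
scene polish_tin 0.47 [299.3, 239.3, 326.5, 255.6] 455 [ 430. -374.   23.]
```

View pics/top0.png

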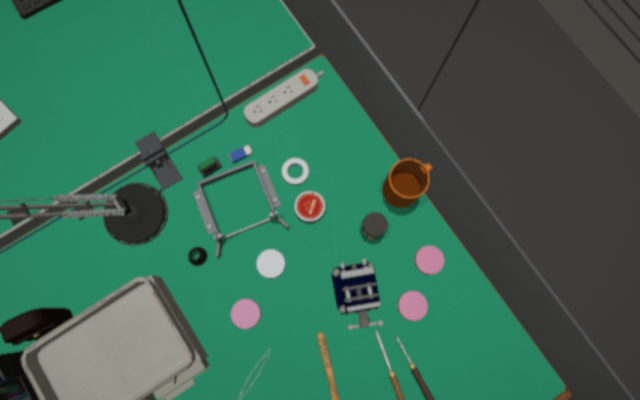

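View pics/scene0.png

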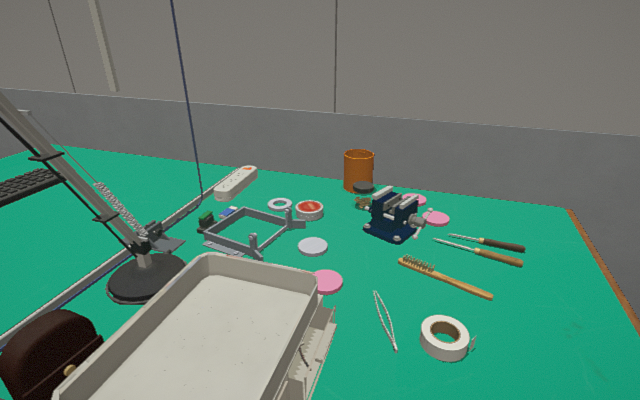

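The top view shows the pale solid blank at (271,263), and the ring at (295,171). The pink discs are look-alikes. The receiver mouth runs between ears at about (220,240) and (273,215). A lamp lies between the arm and the work, so I'll triangulate it before moving.

```bash
python3 - <<'E'
from h import *
np.set_printoptions(suppress=True,precision=0)
T=cam('top');S=cam('scene')
def o(c):
    R=cv2.Rodrigues(np.array(c['rvec'],float))[0]; return -R.T@np.array(c['tvec'],float).ravel()
print('cams',o(T),o(S))
for n,p in dict(lampbase=(135,213),lampclamp=(158,160),trayR=(205,360),trayTop=(150,280),trayTL=(25,355),bag=(35,325),left=(10,210),earL=(220,240),earR=(273,215)).items():
    print(n,ray(T,*p,0),ray(T,*p,200))
# lamp arm line: planes
def plane(c,a,b):
    A=ray(c,*a,0)-o(c);B=ray(c,*b,0)-o(c);n=np.cross(A,B);n/=np.linalg.norm(n);return n,n@o(c)
# lamp arm: top image (0,211)-(115,204); scene (0,95)-(140,245)
n1,d1=plane(T,(0,211),(115,204));n2,d2=plane(S,(0,100),(135,240))
for z in (50,100,150,200,300,400,500):
    A=np.array([n1[:2],n2[:2]]);print(z,np.linalg.solve(A,[d1-n1[2]*z,d2-n2[2]*z]))
# tray top corner
for p in [(205,258),(320,265)]: print('scene tray',ray(S,*p,0),ray(S,*p,60),ray(S,*p,100))
c=cam('wrist');print('wrist cam',o(c),cv2.Rodrigues(np.array(c['rvec'],float))[0][2])
a=np.hstack([cv2.resize(T['img'][140:300,170:330],(560,560),interpolation=cv2.INTER_CUBIC)])
cv2.imwrite('pics/crop1.png',a[:,:,::-1])
E
```

```text
cams [ 357. -467. 1011.] [-28.  21. 428.]
lampbase [ 576. -105.    0.] [ 533. -176.  200.]
lampclamp [ 692. -154.    0.] [ 625. -216.  200.]
trayR [ 264. -249.    0.] [ 283. -292.  200.]
trayTop [ 432. -137.    0.] [ 417. -203.  200.]
trayTL [297. 113.   0.] [309.  -1. 200.]
bag [355.  96.   0.] [355. -15. 200.]
left [599. 163.   0.] [551.  38. 200.]
earL [ 506. -285.    0.] [ 477. -321.  200.]
earR [ 553. -400.    0.] [ 514. -413.  200.]
50 [ 587. -117.]
100 [575. -96.]
150 [563. -75.]
200 [551. -55.]
300 [527. -13.]
400 [503.  28.]
500 [479.  69.]
scene tray [ 568. -212.    0.] [ 484. -180.   60.] [ 429. -158.  100.]
scene tray [ 399. -364.    0.] [ 339. -310.   60.] [ 299. -274.  100.]
wrist cam [ 61. 576. 375.] [ 0. -0. -1.]
```

View pics/crop1.png

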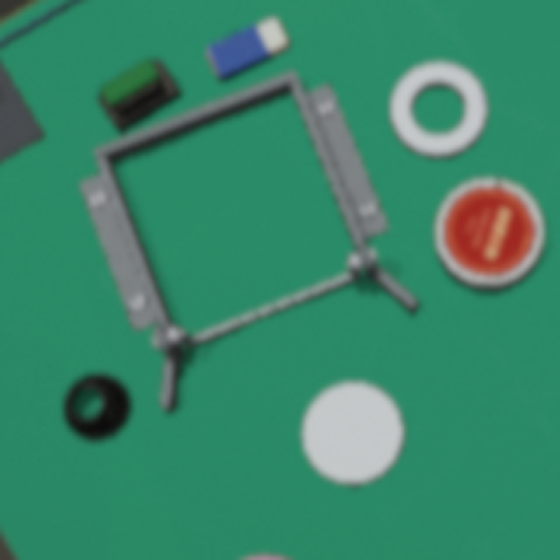

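```bash
python3 - <<'E'
from h import *
np.set_printoptions(suppress=True,precision=1)
T=cam('top');S=cam('scene')
f=lambda x,y:(170+x/3.5,140+y/3.5)
eL=ray(T,*f(172,333),54);eR=ray(T,*f(361,260),54)
bL=ray(T,*f(103,155),22);bR=ray(T,*f(293,78),22)
print('ears',eL,eR,np.linalg.norm(eL-eR),'back',bL,bR,np.linalg.norm(bL-bR))
d=(bL+bR-eL-eR)[:2]/2;print('len',np.linalg.norm(d),'ang',np.degrees(np.arctan2(d[1],d[0])),'ang ears',np.degrees(np.arctan2(*((eL-eR)[:2]*[-1,1])))) 
r=[r for r in regions_of('blank',T) if 240<r['bbox'][0]<270][0];v,u=np.nonzero(r['mask']);b=ray(T,u.mean(),v.mean(),10);print('blank',b)
m=(eL+eR)[:2]/2;print('mouth',m)
R=cv2.Rodrigues(np.array(S['rvec'],float))[0];oS=-R.T@np.array(S['tvec'],float).ravel()
for n,p in dict(bagtop=(60,315),lampleft=(3,98),tray=(205,258)).items():
    q=ray(S,*p,0); D=q-oS; D/=np.hypot(D[0],D[1]); print(n,[(oS+D*k) for k in (300,350,400,450,500,550)])
E
```

```text
ears [ 508.3 -293.3   54. ] [ 544.2 -403.6   54. ] 116.04825489679321 back [ 625.1 -248.4   22. ] [ 666.5 -365.3   22. ] 124.06596477558197
len 126.58307991717012 ang 19.202512551434715 ang ears 17.998682460668913
blank [ 448.9 -390.6   10. ]
mouth [ 526.2 -348.5]
bagtop [array([272.1,  25. , 217.1]), array([322. ,  25.7, 181.8]), array([372. ,  26.4, 146.6]), array([422. ,  27.1, 111.4]), array([472. ,  27.8,  76.2]), array([522. ,  28.4,  41. ])]
lampleft [array([271.9,  10.2, 382.7]), array([321.9,   8.5, 375. ]), array([371.8,   6.7, 367.4]), array([421.8,   4.9, 359.8]), array([471.8,   3.1, 352.2]), array([521.7,   1.3, 344.6])]
tray [array([251.4, -88.5, 227.4]), array([ 298. , -106.7,  193.9]), array([ 344.5, -124.9,  160.4]), array([ 391.1, -143.2,  126.9]), array([ 437.6, -161.4,   93.4]), array([ 484.2, -179.7,   60. ])]
```

```bash
python3 -c "
from scipy.spatial.transform import Rotation as R
r=R.from_euler('Z',33,degrees=True)*R.from_euler('Y',-60,degrees=True);print(r.as_rotvec(degrees=True))"
```

```text
[ 17.26039364 -58.27011239  29.89587875]
```

{"method": "play_rows", "body": {
  "rot": [
    [17, -58, 30],
    [17, -58, 30],
    [17, -58, 30],
    [17, -58, 30],
    [17, -58, 30],
    [17, -58, 30],
    [17, -58, 30],
    [17, -58, 30],
    [17, -58, 30],
    [17, -58, 30]
  ],
  "translation": [
    [0, 0, -0.06],
    [0, 0, -0.06],
    [0, 0, -0.06],
    [0, 0, -0.06],
    [0, 0, -0.06],
    [0, 0, -0.06],
    [0, 0, -0.06],
    [0, 0, -0.06],
    [0, 0, -0.06],
    [0, 0, -0.06]
  ],
  "fingers": [0, 0, 0, 0, 0, 0, 0, 0, 0, 0]
}}

```text
t: 1.83
position: [127.4, 561.2, 260.9]
orientation: [0.338, 0.797, -0.195, 0.461]
force: [-0.4, 0.5, -0.4]
finger_gap: 85.2
gripper_force: 0.0
```

```bash
python3 - <<'E'
from h import *
c=cam('wrist');save(c,'w1.png');R=cv2.Rodrigues(np.array(c['rvec'],float))[0]
print(c['fx'],-R.T@np.array(c['tvec'],float).ravel(),R.round(2),sensors.observe()['t'])
np.savez('w1.npz',rvec=c['rvec'],tvec=c['tvec'],fx=c['fx'],fy=c['fy'],cx=c['cx'],cy=c['cy'])
for z in (100,200,300,400,500): 
  x=587-.24*(z-50);y=-117+.42*(z-50); print(z,proj(c,[x,y,z]))
E
```

```text
291.7024272701656 [  1.54259598 691.81353416 285.83153229] [[ 0.72  0.7   0.  ]
 [ 0.17 -0.18  0.97]
 [ 0.67 -0.7  -0.24]] 1.8833
100 [np.float64(282.83620857915395), np.float64(211.5702972509464)]
200 [np.float64(283.6382431873909), np.float64(240.195865881401)]
300 [np.float64(284.5729680666409), np.float64(273.55730802712316)]
400 [np.float64(285.67628159932093), np.float64(312.9358796327413)]
500 [np.float64(286.99831509947074), np.float64(360.1208268926707)]
```

View pics/w1.png

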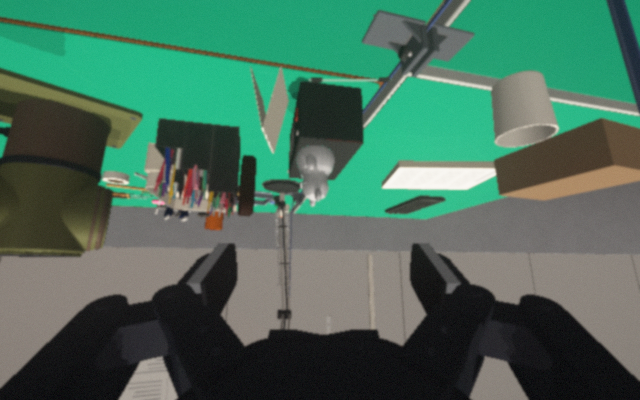

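The wrist view is upside down. It shows the lamp arm from its base at (280,185) to a joint at (283,315), then hidden by the gripper. A black box with a white figure stands at (330,140). I'll tilt further up to see the upper part of the lamp.

{"method": "play_rows", "body": {
  "rot": [
    [0, -30, 0],
    [0, -30, 0],
    [0, -30, 0],
    [0, -30, 0],
    [0, -30, 0]
  ],
  "translation": [
    [0, 0, 0],
    [0, 0, 0],
    [0, 0, 0],
    [0, 0, 0],
    [0, 0, 0]
  ],
  "fingers": [0, 0, 0, 0, 0]
}}

```text
t: 2.3
position: [128.8, 560.1, 259.5]
orientation: [0.273, 0.651, -0.278, 0.652]
force: [-0.5, -0.9, -2.6]
finger_gap: 85.5
gripper_force: 0.0
```

```bash
python3 - <<'E'
from h import *
np.set_printoptions(suppress=True,precision=0)
c=cam('wrist');save(c,'w2.png');R=cv2.Rodrigues(np.array(c['rvec'],float))[0]
print(-R.T@np.array(c['tvec'],float).ravel(),R.round(2),sensors.observe()['position'])
np.savez('w2.npz',rvec=c['rvec'],tvec=c['tvec'],fx=c['fx'],fy=c['fy'],cx=c['cx'],cy=c['cy'])
for z in (300,400,500): 
  x=587-.24*(z-50);y=-117+.42*(z-50); print(z,proj(c,[x,y,z]))
w=np.load('w1.npz');w={k:w[k] for k in w}
for n,p in dict(boxbase=(330,88),boxbaseR=(362,90),boxL=(293,178),fig=(315,203),org=(200,215),bag=(247,155),cupbase=(520,75)).items(): print(n,[ray(w,*p,z) for z in (0,50,100,150,200)])
E
```

```text
[ 11. 681. 190.] [[ 1.  1. -0.]
 [-0.  0.  1.]
 [ 1. -1.  0.]] [129. 560. 260.]
300 [np.float64(284.6676730600992), np.float64(150.20789307313447)]
400 [np.float64(287.9077045111566), np.float64(187.34710878890894)]
500 [np.float64(291.28336693244853), np.float64(226.0410093703619)]
boxbase [array([302., 398.,   0.]), array([249., 450.,  50.]), array([197., 501., 100.]), array([144., 552., 150.]), array([ 92., 604., 200.])]
boxbaseR [array([344., 431.,   0.]), array([284., 477.,  50.]), array([224., 522., 100.]), array([164., 568., 150.]), array([104., 614., 200.])]
boxL [array([562., -29.,   0.]), array([464.,  98.,  50.]), array([366., 224., 100.]), array([268., 350., 150.]), array([170., 476., 200.])]
fig [array([ 867., -255.,    0.]), array([715., -89.,  50.]), array([564.,  76., 100.]), array([413., 242., 150.]), array([261., 407., 200.])]
org [array([ 613., -913.,    0.]), array([ 506., -632.,   50.]), array([ 399., -351.,  100.]), array([292., -71., 150.]), array([185., 210., 200.])]
bag [array([352.,  45.,   0.]), array([291., 159.,  50.]), array([230., 272., 100.]), array([168., 385., 150.]), array([107., 498., 200.])]
cupbase [array([487., 622.,   0.]), array([402., 635.,  50.]), array([317., 647., 100.]), array([232., 659., 150.]), array([147., 671., 200.])]
```

View pics/w2.png

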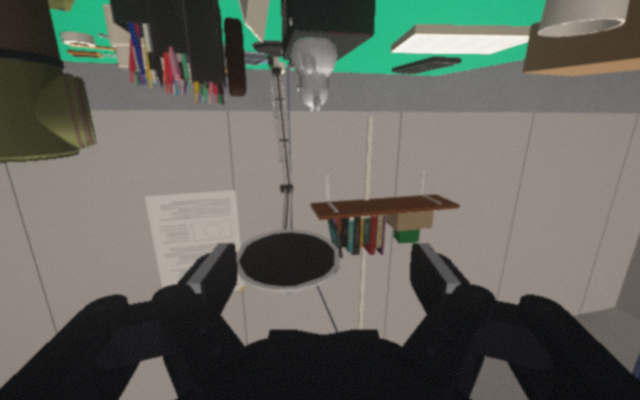

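The lamp shade is visible at (288,260), at arm height. I'll shift sideways and take a second view to triangulate it.

{"method": "play_rows", "body": {
  "rot": [
    [0, 0, 0],
    [0, 0, 0],
    [0, 0, 0],
    [0, 0, 0]
  ],
  "translation": [
    [0, -0.04, 0],
    [0, -0.08, 0],
    [0, -0.08, 0],
    [0, -0.08, 0]
  ],
  "fingers": [0, 0, 0, 0]
}}

```text
t: 2.68
position: [70.3, 504.4, 266.4]
orientation: [0.278, 0.655, -0.272, 0.648]
force: [0.9, 0.7, 0.4]
finger_gap: 85.4
gripper_force: 0.0
```

```bash
cat > fk.py <<'E'
import numpy as np
E
python3 - <<'E'
from h import *
np.set_printoptions(suppress=True,precision=3)
c=cam('wrist');save(c,'w3.png')
np.savez('w3.npz',rvec=c['rvec'],tvec=c['tvec'],fx=c['fx'],fy=c['fy'],cx=c['cx'],cy=c['cy'])
s=sensors.observe();print(s['q'],s['position'],s['orientation'])
E
```

```text
[ 1.774  0.926  1.191 -0.875  2.366  0.861] [ 71.175 504.995 266.054] [ 0.279  0.654 -0.272  0.648]
```

View pics/w3.png

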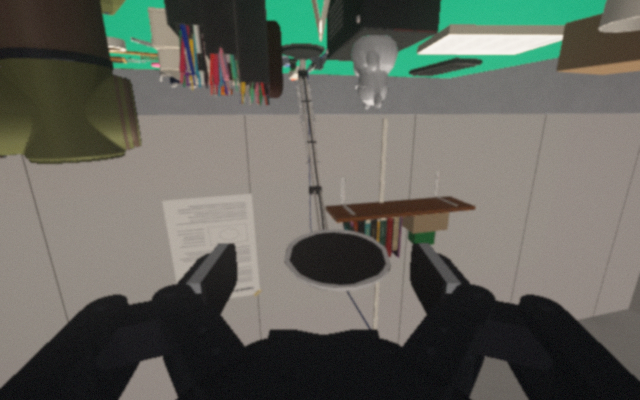

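```bash
python3 - <<'E'
from h import *
from scipy.optimize import least_squares
from scipy.spatial.transform import Rotation as Ro
np.set_printoptions(suppress=True,precision=0)
L=lambda f:{k:v for k,v in np.load(f).items()}
A,B=L('w2.npz'),L('w3.npz')
def tri(a,b):
    return least_squares(lambda p:np.r_[np.array(proj(A,p))-a,np.array(proj(B,p))-b],[350,300,300],x_scale=100).x
for n,a,b in [('shadeC',(288,260),(337,259)),('shadeL',(238,260),(285,259)),('shadeR',(339,260),(390,259)),('shade near(bot)',(288,290),(337,288)),('shade far',(288,230),(337,229)),('fig',(313,110),(371,107)),('box corner',(374,8),(438,22)),('lampelbow',(287,188),(315,189)),('org',(225,60),(268,60)),('orgbooktop',(218,102),(262,101))]: print(n,tri(a,b))
# FK fit: base h, L1, L2, offsets; tool d
D=[([1.272,0.307,1.506,0,1.328,-0.073],[128.758,560.404,204.405],None)]
E
```

```text
shadeC [277. 324. 430.]
shadeL [224. 250. 439.]
shadeR [328. 393. 423.]
shade near(bot) [268. 333. 479.]
shade far [285. 316. 381.]
fig [292. 371. 188.]
box corner [347. 428.  75.]
lampelbow [510.  16. 405.]
org [290. 133.  99.]
orgbooktop [261. 149. 173.]
```

```bash
cat > fk.py <<'E'
import numpy as np
from scipy.spatial.transform import Rotation as Ro
Y=lambda a:Ro.from_euler('y',a).as_matrix(); Z=lambda a:Ro.from_euler('z',a).as_matrix()
def fk(q,P,s4=1,s6=1,pts=False):
    h,L1,L2,d,a1,a2,a3=P
    R=Z(q[0]); o=R@[a1,0,h]
    R=R@Y(q[1]); e=o+R@[0,0,L1]
    R=R@Y(q[2]); w=e+R@[a2,0,L2]
    R=R@Z(s4*q[3])@Y(q[4]); t=w+R@[a3,0,d]
    R=R@Z(s6*q[5])
    return (o,e,w,t,R) if pts else (t,R)
E
python3 - <<'E'
from fk import *
from scipy.optimize import least_squares
np.set_printoptions(suppress=True,precision=2)
Q=[[1.272,0.307,1.506,0,1.328,-0.073],[1.774,0.926,1.191,-0.875,2.366,0.861]]
X=[np.array([128.6,560.,204.]),np.array([70.7,504.7,266.2])]
O=[Ro.from_quat([.11268,.99363,-.001,0]).as_matrix(),Ro.from_quat([.279,.654,-.272,.648]).as_matrix()]
for s4 in(1,-1):
  for s6 in (1,-1):
    off=[fk(q,[0]*7,s4,s6)[1].T@o for q,o in zip(Q,O)]
    print(s4,s6,off[0].round(2).tolist(),off[1].round(2).tolist())
    for free in (0,1):
      f=lambda p:np.r_[np.concatenate([fk(q,[p[0],p[1],p[2],p[3],0,0,p[4]*free],s4,s6)[0]-x for q,x in zip(Q,X)]),0.01*(p-[250,430,430,300,0])]
      r=least_squares(f,[250,430,430,300,0]);print(free,r.x,r.fun[:6])
E
```

```text
1 1 [[-0.0, -1.0, 0.0], [1.0, -0.0, -0.0], [0.0, 0.0, 1.0]] [[-0.0, -1.0, 0.0], [1.0, -0.0, -0.0], [0.0, 0.0, 1.0]]
0 [203.37 477.61 442.97 338.27   0.  ] [ 40.54 -10.88  10.14  11.48  -2.8  -10.13]
1 [209.09 474.86 469.32 345.16  26.27] [ 40.09 -12.34   0.01  -0.01  -0.02  -0.01]
1 -1 [[0.15, -0.99, 0.0], [0.99, 0.15, -0.0], [0.0, 0.0, 1.0]] [[-0.99, 0.15, 0.0], [-0.15, -0.99, 0.0], [0.0, 0.0, 1.0]]
0 [203.37 477.61 442.97 338.27   0.  ] [ 40.54 -10.88  10.14  11.48  -2.8  -10.13]
1 [209.09 474.86 469.32 345.16  26.27] [ 40.09 -12.34   0.01  -0.01  -0.02  -0.01]
-1 1 [[-0.0, -1.0, 0.0], [1.0, -0.0, -0.0], [0.0, 0.0, 1.0]] [[-0.99, -0.07, -0.14], [0.15, -0.42, -0.9], [0.0, -0.91, 0.42]]
0 [ 709.43 -321.65  708.21  -87.86    0.  ] [  45.16    4.13  116.82 -109.66  -81.68 -116.86]
1 [ 775.42 -353.36 1012.29   -8.36  303.23] [ 39.99 -12.65  -0.03  -0.47   0.18  -0.02]
-1 -1 [[0.15, -0.99, 0.0], [0.99, 0.15, -0.0], [0.0, 0.0, 1.0]] [[-0.0, 0.42, 0.91], [-1.0, -0.0, -0.0], [0.0, -0.91, 0.42]]
0 [ 709.43 -321.65  708.21  -87.86    0.  ] [  45.16    4.13  116.82 -109.66  -81.68 -116.86]
1 [ 775.42 -353.36 1012.29   -8.36  303.23] [ 39.99 -12.65  -0.03  -0.47   0.18  -0.02]
```

```bash
cat > fk.py <<'E'
import numpy as np
from scipy.spatial.transform import Rotation as Ro
Y=lambda a:Ro.from_euler('y',a).as_matrix(); Z=lambda a:Ro.from_euler('z',a).as_matrix()
def fk(q,P):
    h,L1,L2,d,a3,b1,b2=P
    R=Z(q[0]); o=R@[0,0,h]
    R=R@Y(q[1]); e=o+R@[0,b1,L1]
    R=R@Y(q[2]); w=e+R@[0,0,L2]
    R=R@Z(q[3])@Y(q[4]); t=w+R@[a3,b2,d]
    return o,e,w,t,R@Z(q[5]+np.pi/2)
E
python3 - <<'E'
from fk import *
from scipy.optimize import least_squares
np.set_printoptions(suppress=True,precision=2)
Q=[[1.272,0.307,1.506,0,1.328,-0.073],[1.774,0.926,1.191,-0.875,2.366,0.861]]
X=[np.array([128.6,560.,204.]),np.array([70.7,504.7,266.2])]
for m in ([1,0,0],[0,1,0],[0,0,1],[0,1,1],[1,1,0],[1,0,1]):
  p0=np.array([230,450,430,330,0,-20,-20.])
  g=lambda p:np.r_[p[:4],p[4:]*m]
  r=least_squares(lambda p:np.r_[np.concatenate([fk(q,g(p))[3]-x for q,x in zip(Q,X)]),.01*(p-p0)],p0);print(m,g(r.x),r.fun[:6])
E
```

```text
[1, 0, 0] [209.04 474.92 469.29 345.18  26.27  -0.    -0.  ] [ 40.09 -12.34   0.01  -0.    -0.01  -0.01]
[0, 1, 0] [144.83 570.05 412.29 387.54   0.    39.55  -0.  ] [ 2.2  -0.98 -2.2  -2.55  0.55  2.21]
[0, 0, 1] [145.41 586.1  409.52 389.67   0.    -0.    39.72] [  2.67   1.13  12.22  13.81  -3.4  -12.21]
[0, 1, 1] [141.55 578.68 409.94 390.84   0.    33.81   8.07] [ 0.07  0.02  0.02 -0.04 -0.06 -0.01]
[1, 1, 0] [139.73 576.29 402.84 388.45  -7.62  41.88  -0.  ] [ 0.07  0.02  0.01 -0.05 -0.06 -0.  ]
[1, 0, 1] [149.22 588.64 439.74 400.83  31.95  -0.    41.88] [ 0.07  0.02  0.02 -0.04 -0.06 -0.01]
```

```bash
cat > plan.py <<'E'
from h import *
from fk import *
from scipy.optimize import least_squares
np.set_printoptions(suppress=True,precision=3)
P=[139.73,576.29,402.84,388.45,-7.62,41.88,0]
def down(deg,lean=0):  # tool x at world angle deg, tips leaned forward (x) by lean deg
    a=np.radians(deg);x=np.array([np.cos(a),np.sin(a),0]);z=np.array([0,0,-1.]);
    R=np.c_[x,np.cross(z,x),z]
    return R@Ro.from_euler('y',lean,degrees=True).as_matrix()
def rel(p0,R0,p,R):
    return (R0.T@(np.array(p)-p0)/1000).round(4), Ro.from_matrix(R0.T@R).as_rotvec(degrees=True).round(1)
def ik(p,R,q0):
    f=lambda q:np.r_[(fk(q,P)[3]-p)/100,(fk(q,P)[4]-R).ravel()]
    r=least_squares(f,q0);return r.x,abs(r.fun).max()
def now():
    s=sensors.observe();return np.array(s['position']),Ro.from_quat(s['orientation']).as_matrix(),np.array(s['q'])
E
python3 - <<'E'
from plan import *
p,R,q=now()
T=np.array([0,240,300]);D=down(167)
rv=Ro.from_matrix(R.T@D).as_rotvec()
print(rel(p,R,T,D),np.linalg.norm(np.degrees(rv)))
for k in np.linspace(0,1,8):
    q,e=ik(p+k*(T-p),R@Ro.from_rotvec(k*rv).as_matrix(),q); o,el,w,t,_=fk(q,P); print(k.round(2),q,round(e,4),el.round(),w.round(),t.round())
for az in np.linspace(90,-46,8):
    a=np.radians(az);q,e=ik(np.array([240*np.cos(a),240*np.sin(a),300]),down(az+77-9*(90-az)/136),q);o,el,w,t,_=fk(q,P); print(az.round(),q,round(e,4),el.round(),w.round())
q,e=ik(np.array([398,-412,100]),down(22),q);print(q,e)
E
```

```text
(array([-0.037, -0.235,  0.14 ]), array([-25.3,  86.7, -26.1])) 94.0303949407612
0.0 [ 1.773  0.927  1.191 -0.876  2.366  0.86 ] 0.0 [-134.  443.  486.] [-203.  780.  277.] [ 71. 505. 266.]
0.14 [ 1.812  0.758  1.311 -0.743  2.217  0.862] 0.0 [-135.  375.  558.] [-220.  718.  365.] [ 61. 467. 271.]
0.29 [ 1.836  0.583  1.425 -0.633  2.075  0.832] 0.0 [-124.  295.  621.] [-219.  647.  450.] [ 51. 429. 276.]
0.43 [ 1.841  0.402  1.53  -0.533  1.941  0.774] 0.0 [-101.  206.  670.] [-201.  569.  527.] [ 41. 391. 281.]
0.57 [ 1.82   0.219  1.628 -0.433  1.816  0.686] 0.0 [-71. 111. 702.] [-167.  486.  592.] [ 31. 354. 285.]
0.71 [ 1.762  0.035  1.719 -0.321  1.705  0.559] 0.0 [-45.  12. 716.] [-120.  401.  642.] [ 20. 316. 290.]
0.86 [ 1.639 -0.144  1.802 -0.184  1.613  0.365] 0.0 [-36. -85. 710.] [-64. 315. 675.] [ 10. 278. 295.]
1.0 [ 1.395 -0.307  1.879  0.     1.569  0.051] 0.0 [ -72. -164.  689.] [ -1. 232. 688.] [ -0. 240. 300.]
90.0 [ 1.395 -0.307  1.879  0.     1.569  0.051] 0.0 [ -72. -164.  689.] [ -1. 232. 688.]
71.0 [ 1.056 -0.307  1.879 -0.     1.569  0.074] 0.0 [-122. -131.  689.] [ 76. 220. 688.]
51.0 [ 0.717 -0.307  1.879  0.     1.569  0.096] 0.0 [-159.  -83.  689.] [145. 182. 688.]
32.0 [ 0.378 -0.307  1.879  0.     1.569  0.119] 0.0 [-177.  -25.  689.] [197. 123. 688.]
12.0 [ 0.039 -0.307  1.879  0.     1.569  0.141] 0.0 [-176.   35.  689.] [227.  51. 688.]
-7.0 [-0.3   -0.307  1.879 -0.     1.569  0.164] 0.0 [-154.   91.  689.] [231. -28. 688.]
-27.0 [-0.639 -0.307  1.879 -0.     1.569  0.186] 0.0 [-115.  137.  689.] [ 209. -103.  688.]
-46.0 [-0.978 -0.307  1.879  0.     1.569  0.209] 0.0 [-63. 168. 689.] [ 162. -166.  688.]
[-0.876  0.369  1.69   0.     1.083  0.311] 4.790194907400291e-12
```

{"method": "play_rows", "body": {
  "rot": [
    [-1.8, 6.2, -1.9],
    [-3.6, 12.4, -3.7],
    [-5.4, 18.6, -5.6],
    [-7.2, 24.8, -7.5],
    [-9, 31, -9.3],
    [-10.8, 37.2, -11.2],
    [-12.7, 43.4, -13],
    [-14.5, 49.6, -14.9],
    [-16.3, 55.8, -16.8],
    [-18.1, 62, -18.6]
  ],
  "translation": [
    [-0.003, -0.017, 0.01],
    [-0.005, -0.034, 0.02],
    [-0.008, -0.05, 0.03],
    [-0.011, -0.067, 0.04],
    [-0.013, -0.084, 0.05],
    [-0.016, -0.101, 0.06],
    [-0.018, -0.118, 0.07],
    [-0.021, -0.134, 0.08],
    [-0.024, -0.151, 0.09],
    [-0.026, -0.168, 0.1]
  ],
  "fingers": [0, 0, 0, 0, 0, 0, 0, 0, 0, 0]
}}

```text
t: 3.57
position: [20.0, 317.0, 291.3]
orientation: [0.175, 0.96, -0.084, 0.204]
force: [0.8, -0.4, 0.4]
finger_gap: 85.3
gripper_force: 0.0
```

```bash
python3 - <<'E'
from plan import *
p,R,q=now()
T=np.array([0,240,300]);print(p,q,fk(q,P)[3],rel(p,R,T,down(167)))
E
```

```text
[ 20.039 317.044 291.289] [ 1.766  0.058  1.705 -0.317  1.69   0.567] [ 15.093 329.752 284.964] (array([-0.01 , -0.079,  0.003]), array([-6.9, 24.5, -7.5]))
```

{"method": "play_rows", "body": {
  "rot": [
    [-1.7, 6.1, -1.9],
    [-3.4, 12.2, -3.8],
    [-5.2, 18.4, -5.6],
    [-6.9, 24.5, -7.5],
    [-6.9, 24.5, -7.5],
    [-6.9, 24.5, -7.5]
  ],
  "translation": [
    [-0.002, -0.02, 0.001],
    [-0.005, -0.04, 0.002],
    [-0.007, -0.06, 0.002],
    [-0.01, -0.079, 0.003],
    [-0.01, -0.079, 0.003],
    [-0.01, -0.079, 0.003]
  ],
  "fingers": [0, 0, 0, 0, 0, 0]
}}

```text
t: 4.07
position: [3.1, 238.8, 300.6]
orientation: [0.119, 0.993, -0.001, 0.004]
force: [0.2, 0.3, 0.4]
finger_gap: 85.6
gripper_force: 0.0
```

```bash
python3 - <<'E'
from plan import *
p,R,q=now();print(p,q)
for az in np.linspace(90,-46,23)[1:11]:
    a=np.radians(az);print(az.round(),*rel(p,R,[240*np.cos(a),240*np.sin(a),300],down(az+77-9*(90-az)/136)))
E
```

```text
[  3.123 238.79  300.554] [ 1.393 -0.28   1.865 -0.008  1.559  0.062]
84.0 [-0.022  0.005  0.001] [-0.   0.5  5.9]
78.0 [-0.048  0.007  0.001] [-0.   0.5 12.5]
71.0 [-0.074  0.006  0.001] [ 0.   0.5 19.1]
65.0 [-0.099  0.003  0.001] [ 0.   0.5 25.7]
59.0 [-0.124 -0.004  0.002] [ 0.1  0.5 32.3]
53.0 [-0.149 -0.013  0.002] [ 0.1  0.5 38.9]
47.0 [-0.172 -0.024  0.002] [ 0.1  0.5 45.5]
41.0 [-0.194 -0.038  0.002] [ 0.1  0.5 52. ]
34.0 [-0.214 -0.054  0.002] [ 0.2  0.5 58.6]
28.0 [-0.232 -0.073  0.003] [ 0.2  0.4 65.2]
```

{"method": "play_rows", "body": {
  "rot": [
    [0, 0.5, 6],
    [0, 0.5, 12.5],
    [0, 0.5, 19],
    [0, 0.5, 25.7],
    [0, 0.5, 32.3],
    [0, 0.5, 39],
    [0, 0.5, 45.5],
    [0, 0.5, 52],
    [0, 0.5, 58.6],
    [0, 0.5, 65]
  ],
  "translation": [
    [-0.022, 0.005, 0],
    [-0.048, 0.007, 0],
    [-0.074, 0.006, 0],
    [-0.099, 0.003, 0],
    [-0.124, -0.004, 0],
    [-0.149, -0.013, 0],
    [-0.172, -0.024, 0],
    [-0.194, -0.038, 0],
    [-0.214, -0.054, 0],
    [-0.232, -0.073, 0]
  ],
  "fingers": [0, 0, 0, 0, 0, 0, 0, 0, 0, 0]
}}

```text
t: 4.9
position: [212.6, 115.8, 301.8]
orientation: [0.631, 0.776, -0.002, 0.003]
force: [0.7, 0.2, -0.2]
finger_gap: 85.4
gripper_force: 0.0
```

```bash
python3 - <<'E'
from plan import *
p,R,q=now();print(p,q)
for az in np.linspace(90,-46,23)[11:21]:
    a=np.radians(az);print(az.round(),*rel(p,R,[240*np.cos(a),240*np.sin(a),300],down(az+77-9*(90-az)/136)))
E
```

```text
[212.637 115.818 301.791] [ 0.334 -0.276  1.859 -0.006  1.559  0.13 ]
22.0 [-0.027  0.004  0.002] [0.1 0.4 7.2]
16.0 [-0.053  0.008  0.002] [ 0.1  0.4 13.8]
10.0 [-0.079  0.008  0.002] [ 0.1  0.4 20.4]
3.0 [-0.105  0.006  0.003] [ 0.1  0.4 27. ]
-3.0 [-0.13   0.001  0.003] [ 0.2  0.3 33.6]
-9.0 [-0.155 -0.007  0.003] [ 0.2  0.3 40.2]
-15.0 [-0.178 -0.018  0.003] [ 0.2  0.3 46.8]
-21.0 [-0.201 -0.03   0.003] [ 0.2  0.3 53.4]
-27.0 [-0.222 -0.046  0.003] [ 0.2  0.3 59.9]
-34.0 [-0.241 -0.063  0.003] [ 0.3  0.3 66.5]
```

{"method": "play_rows", "body": {
  "rot": [
    [0, 0.4, 7],
    [0, 0.4, 13.8],
    [0, 0.4, 20.4],
    [0, 0.4, 27],
    [0, 0.4, 33.6],
    [0, 0.4, 40],
    [0, 0.3, 46.8],
    [0, 0.3, 53.4],
    [0, 0.3, 60],
    [0, 0.3, 66.5]
  ],
  "translation": [
    [-0.027, 0.004, 0],
    [-0.053, 0.008, 0],
    [-0.079, 0.008, 0],
    [-0.105, 0.006, 0],
    [-0.13, 0.001, 0],
    [-0.155, -0.007, 0],
    [-0.178, -0.018, 0],
    [-0.201, -0.03, 0],
    [-0.222, -0.046, 0],
    [-0.241, -0.063, 0]
  ],
  "fingers": [0, 0, 0, 0, 0, 0, 0, 0, 0, 0]
}}

```text
t: 5.73
position: [199.3, -135.4, 303.3]
orientation: [0.953, 0.302, 0.0, 0.002]
force: [0.6, -0.2, -0.5]
finger_gap: 85.5
gripper_force: 0.0
```

```bash
python3 - <<'E'
from plan import *
p,R,q=now();print(p,q)
print(rel(p,R,[390,-410,260],down(22)))
E
```

```text
[ 199.321 -135.413  303.302] [-0.771 -0.283  1.859 -0.001  1.561  0.185]
(array([-0.003,  0.334,  0.045]), array([ 0.3, -0. , 13.2]))
```

{"method": "play_rows", "body": {
  "rot": [
    [0, 0, 1.5],
    [0, 0, 3],
    [0, 0, 4.5],
    [0, 0, 6],
    [0, 0, 7.5],
    [0, 0, 9],
    [0, 0, 10.5],
    [0, 0, 12],
    [0, 0, 13],
    [0, 0, 13]
  ],
  "translation": [
    [0, 0.037, 0.005],
    [0, 0.074, 0.01],
    [-0.001, 0.111, 0.015],
    [-0.001, 0.148, 0.02],
    [-0.001, 0.185, 0.025],
    [-0.002, 0.222, 0.03],
    [-0.002, 0.259, 0.035],
    [-0.003, 0.296, 0.04],
    [-0.003, 0.334, 0.045],
    [-0.003, 0.334, 0.045]
  ],
  "fingers": [183, 183, 183, 183, 183, 183, 183, 183, 183, 183]
}}

```text
t: 6.57
position: [395.6, -413.4, 255.3]
orientation: [0.981, 0.195, 0.001, 0.003]
force: [1.4, -0.4, -0.5]
finger_gap: 23.7
gripper_force: 0.0
```

```bash
python3 - <<'E'
from plan import *
c=cam('wrist');save(c,'w4.png')
np.savez('w4.npz',**{k:c[k] for k in('rvec','tvec','fx','fy','cx','cy')})
print(now())
for q,z in [('blank',10),('receiver',22),('ring_center',10),('flap',10)]:
    for r in regions_of(q,c)[:3]:
        v,u=np.nonzero(r['mask']); print(q,round(r['conf'],2),r['bbox'],ray(c,u.mean(),v.mean(),z))
E
```

```text
(array([ 393.346, -410.158,  255.726]), array([[ 0.924,  0.383,  0.   ],
       [ 0.383, -0.924, -0.002],
       [-0.   ,  0.002, -1.   ]]), array([-0.88 ,  0.262,  1.44 , -0.001,  1.438,  0.298]))
blank 0.83 [498.1, 193.3, 540.3, 232.0] [ 439.2   -717.469   10.   ]
blank 0.76 [303.6, 96.5, 345.1, 142.1] [ 453.262 -388.746   10.   ]
blank 0.66 [240.2, 149.8, 280.9, 191.3] [ 355.367 -333.346   10.   ]
receiver 0.73 [249.6, 1.2, 381.1, 80.8] [ 543.591 -343.026   22.   ]
ring_center 0.81 [405.0, 0.0, 448.0, 17.1] [ 628.321 -457.682   10.   ]
flap 0.89 [260.7, 31.5, 361.7, 52.3] [ 531.167 -342.087   10.   ]
```

View pics/w4.png

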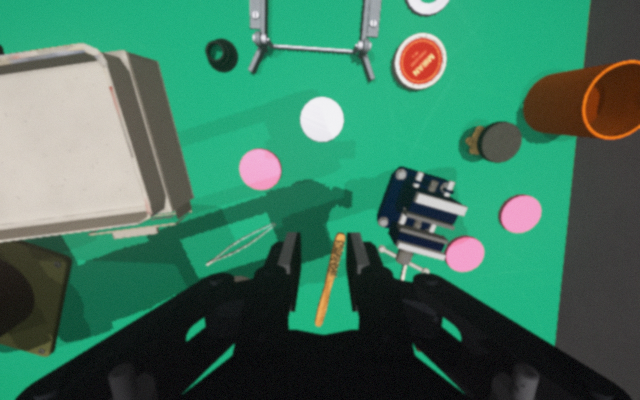

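```bash
python3 - <<'E'
from plan import *
c={k:v for k,v in np.load('w4.npz').items()}
np.set_printoptions(suppress=True,precision=1)
b=ray(c,322,119,10)[:2];eL=ray(c,263,43,50)[:2];eR=ray(c,363,46,50)[:2]
fl=(ray(c,272,46.5,10)[:2],ray(c,355,50,10)[:2]); m=(eL+eR)/2;n=(eL-eR);n/=np.linalg.norm(n);x=np.array([n[1],-n[0]])
print('b',b,'ears',eL,eR,np.linalg.norm(eL-eR),'mid',m,'flap',fl,sum(fl)/2,'ang',np.degrees(np.arctan2(x[1],x[0])))
print('cheek L,R', ray(c,257,5,22),ray(c,372,5,22))
print('blank in mouth frame',(b-m)@x,(b-m)@n)
for mm,bb in [((m+[526.2,-348.5])/2,(b+[448.9,-390.6])/2)]: print(mm,bb)
E
```

```text
b [ 452.6 -389.2] ears [ 506.4 -292.8] [ 547.9 -401.8] 116.67575930924582 mid [ 527.2 -347.3] flap (array([ 511.8, -295. ]), array([ 549. , -395.9])) [ 530.4 -345.4] ang 20.871443204347617
cheek L,R [ 546.5 -265.5   22. ] [ 599.7 -394.4   22. ]
blank in mouth frame -84.59398970641412 -12.540485803417962
[ 526.7 -347.9] [ 450.7 -389.9]
```

```bash
python3 - <<'E'
from plan import *
p,R,q=now()
for z in (60,8): print(rel(p,R,[398,-414,z],down(24,10)),rel(p,R,[398,-414,z],down(24,10))[0])
print(down(24,10)[:,2])
E
```

```text
(array([0.004, 0.01 , 0.198]), array([ 0.2, 10. , -1.5])) [0.004 0.01  0.198]
(array([0.004, 0.01 , 0.25 ]), array([ 0.2, 10. , -1.5])) [0.004 0.01  0.25 ]
[ 0.159  0.071 -0.985]
```

{"method": "play_rows", "body": {
  "rot": [
    [0, 2, 0],
    [0, 4, 0],
    [0, 6, -0.5],
    [0, 8, -1],
    [0, 10, -1.5],
    [0, 10, -1.5],
    [0, 10, -1.5],
    [0, 10, -1.5],
    [0, 10, -1.5],
    [0, 10, -1.5]
  ],
  "translation": [
    [0.001, 0.002, 0.035],
    [0.002, 0.004, 0.07],
    [0.003, 0.006, 0.105],
    [0.004, 0.008, 0.14],
    [0.004, 0.01, 0.175],
    [0.004, 0.01, 0.205],
    [0.004, 0.01, 0.23],
    [0.004, 0.01, 0.243],
    [0.004, 0.01, 0.25],
    [0.004, 0.01, 0.25]
  ],
  "fingers": [183, 183, 183, 183, 183, 183, 183, 183, 183, 183]
}}

```text
t: 7.65
position: [396.6, -413.9, 7.6]
orientation: [0.975, 0.207, 0.086, -0.017]
force: [0.2, 0.5, 1.2]
finger_gap: 24.3
gripper_force: 0.0
```

```bash
python3 - <<'E'
from plan import *
c=cam('wrist');save(c,'w5.png')
p,R,q=now();print(p,R,sensors.observe()['force'])
np.savez('w5.npz',**{k:c[k] for k in('rvec','tvec','fx','fy','cx','cy')})
for q,z in [('blank',10)]:
    for r in regions_of(q,c)[:3]:
        v,u=np.nonzero(r['mask']); print(q,round(r['conf'],2),r['bbox'],ray(c,u.mean(),v.mean(),z))
E
```

```text
[ 397.257 -414.806    8.684] [[ 0.9    0.406  0.161]
 [ 0.4   -0.914  0.067]
 [ 0.174  0.004 -0.985]] [-0.299 -0.141 -0.308]
blank 0.9 [130.1, 192.4, 228.1, 290.7] [ 354.838 -333.529   10.   ]
blank 0.76 [274.2, 76.3, 370.6, 180.7] [ 452.571 -388.913   10.   ]
```

View pics/w5.png

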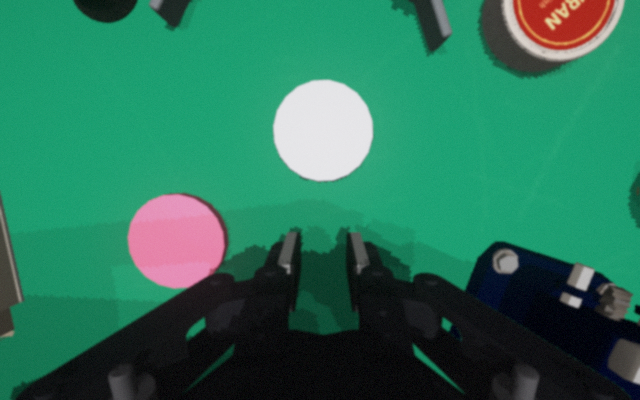

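The blank is centred ahead of the fingers at (322,130), with the pink disc well to the left. I'll lower the fingers and push.

{"method": "play_rows", "body": {
  "rot": [
    [0, 0, 0],
    [0, 0, 0],
    [0, 0, 0],
    [0, 0, 0],
    [0, 0, 0],
    [0, 0, 0],
    [0, 0, 0],
    [0, 0, 0],
    [0, 0, 0],
    [0, 0, 0]
  ],
  "translation": [
    [-0.0008, 0, 0.0044],
    [-0.0008, 0, 0.0044],
    [0.009, 0, 0.0061],
    [0.0189, 0, 0.0079],
    [0.0288, 0, 0.0096],
    [0.0386, 0, 0.0114],
    [0.0484, 0, 0.0131],
    [0.0583, 0, 0.0148],
    [0.0682, 0, 0.0166],
    [0.0682, 0, 0.0166]
  ],
  "fingers": [183, 183, 183, 183, 183, 183, 183, 183, 183, 183]
}}

```text
t: 8.58
position: [463.4, -386.0, 3.8]
orientation: [0.974, 0.207, 0.086, -0.016]
force: [0.7, -0.8, 0.5]
finger_gap: 24.1
gripper_force: 0.0
```

```bash
cat > chk.py <<'E'
from plan import *
c=cam('wrist');save(c,'w6.png')
p,R,q=now();print(p,sensors.observe()['force'],sensors.observe()['t'])
for n,z in [('blank',10),('flap',10)]:
  for r in regions_of(n,c)[:3]:
    v,u=np.nonzero(r['mask']); X=ray(c,u.mean(),v.mean(),z);print(n,round(r['conf'],2),r['bbox'],X)
    d=X[:2]-[527,-348];print('   mouth frame',d@[.94,.342],d@[-.342,.94])
d=p[:2]-[527,-348];print('tcp mouth frame',d@[.94,.342],d@[-.342,.94])
E
python3 chk.py
```

```text
[ 462.347 -386.274    3.653] [-0.96  -0.466 -0.949] 8.6333
blank 0.89 [188.2, 320.1, 225.2, 379.5] [ 366.699 -347.298   10.   ]
   mouth frame -150.44286513196238 55.4826220638999
blank 0.67 [275.4, 197.1, 368.5, 298.3] [ 455.12  -388.411   10.   ]
   mouth frame -81.387377472317 -13.403511469994482
flap 0.74 [161.4, 56.8, 433.9, 114.1] [ 531.851 -339.519   10.   ]
   mouth frame 7.460362645667236 6.313034634569766
tcp mouth frame -73.86371922592109 -13.866233597646344
```

View pics/w6.png

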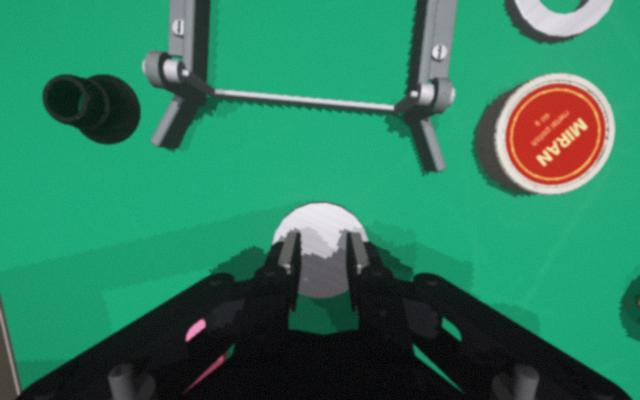

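The picture shows the tips riding above the blank, which lies under the fingers at (322,250) and has barely moved. At this gap the tips stand higher than I assumed. I'll lift, back off, narrow the gap, and find the desk by touch.

{"method": "play_rows", "body": {
  "rot": [
    [0, 0, 0],
    [0, 0, 0],
    [0, 0, 0],
    [0, 0, 0],
    [0, 0, 0],
    [0, 0, 0],
    [0, 0, 0],
    [0, 0, 0]
  ],
  "translation": [
    [0.0026, 0, -0.0148],
    [0.0026, 0, -0.0148],
    [-0.027, 0, -0.02],
    [-0.056, 0, -0.025],
    [-0.066, 0, -0.0268],
    [-0.066, 0, -0.0268],
    [-0.068, 0, -0.015],
    [-0.0686, 0, -0.012]
  ],
  "fingers": [183, 183, 183, 213, 213, 213, 213, 213]
}}

```text
t: 9.4
position: [397.5, -414.9, 2.7]
orientation: [0.975, 0.206, 0.086, -0.016]
force: [-1.1, -0.3, 0.4]
finger_gap: 14.0
gripper_force: 0.0
```

```bash
python3 chk.py
```

```text
[ 397.43  -414.289    2.368] [-0.88   1.148 -0.264] 9.45
blank 0.9 [270.7, 75.7, 369.6, 182.1] [ 452.579 -389.026   10.   ]
   mouth frame -83.98711982354347 -13.11255906707789
blank 0.89 [121.3, 194.6, 223.3, 293.1] [ 354.751 -333.759   10.   ]
   mouth frame -157.0434267150267 72.29519581143064
tcp mouth frame -144.4663790387572 -17.998526492015138
```

{"method": "play_rows", "body": {
  "rot": [
    [0, 0, 0],
    [0, 0, 0],
    [0, 0, 0]
  ],
  "translation": [
    [-0.0002, 0, 0.001],
    [-0.0003, 0, 0.002],
    [-0.0003, 0, 0.002]
  ],
  "fingers": [213, 213, 213]
}}

```text
t: 9.8
position: [398.0, -415.0, 1.6]
orientation: [0.974, 0.207, 0.086, -0.016]
force: [-1.0, 1.2, 1.0]
finger_gap: 14.2
gripper_force: 0.0
```

{"method": "play_rows", "body": {
  "rot": [
    [0, 0, 0],
    [0, 0, 0]
  ],
  "translation": [
    [-0.0002, 0, 0.001],
    [-0.0002, 0, 0.001]
  ],
  "fingers": [213, 213]
}}

```text
t: 9.97
position: [397.7, -415.1, 0.6]
orientation: [0.975, 0.207, 0.086, -0.016]
force: [-0.1, 0.5, -0.8]
finger_gap: 14.1
gripper_force: 0.0
```

{"method": "play_rows", "body": {
  "rot": [
    [0, 0, 0],
    [0, 0, 0]
  ],
  "translation": [
    [-0.0002, 0, 0.001],
    [-0.0002, 0, 0.001]
  ],
  "fingers": [213, 213]
}}

```text
t: 10.13
position: [397.5, -415.1, -0.5]
orientation: [0.975, 0.207, 0.086, -0.016]
force: [-0.8, -0.1, 0.2]
finger_gap: 14.2
gripper_force: 0.0
```

{"method": "play_rows", "body": {
  "rot": [
    [0, 0, 0],
    [0, 0, 0]
  ],
  "translation": [
    [-0.0002, 0, 0.001],
    [-0.0002, 0, 0.001]
  ],
  "fingers": [213, 213]
}}

```text
t: 10.3
position: [397.4, -415.1, -1.7]
orientation: [0.975, 0.206, 0.086, -0.016]
force: [-0.3, -0.1, -0.6]
finger_gap: 14.0
gripper_force: 0.0
```

{"method": "play_rows", "body": {
  "rot": [
    [0, 0, 0],
    [0, 0, 0]
  ],
  "translation": [
    [-0.0002, 0, 0.001],
    [-0.0002, 0, 0.001]
  ],
  "fingers": [213, 213]
}}

```text
t: 10.47
position: [397.4, -415.1, -2.7]
orientation: [0.975, 0.206, 0.086, -0.016]
force: [-0.8, 0.1, 0.5]
finger_gap: 13.8
gripper_force: 0.0
```

{"method": "play_rows", "body": {
  "rot": [
    [0, 0, 0],
    [0, 0, 0]
  ],
  "translation": [
    [-0.0002, 0, 0.001],
    [-0.0002, 0, 0.001]
  ],
  "fingers": [213, 213]
}}

```text
t: 10.63
position: [397.4, -415.1, -3.7]
orientation: [0.975, 0.207, 0.086, -0.016]
force: [0.3, 0.7, 0.2]
finger_gap: 13.8
gripper_force: 0.0
```

{"method": "play_rows", "body": {
  "rot": [
    [0, 0, 0],
    [0, 0, 0]
  ],
  "translation": [
    [-0.0002, 0, 0.001],
    [-0.0002, 0, 0.001]
  ],
  "fingers": [213, 213]
}}

```text
t: 10.8
position: [397.4, -415.1, -4.8]
orientation: [0.975, 0.207, 0.086, -0.016]
force: [1.0, 0.3, -0.5]
finger_gap: 14.1
gripper_force: 0.0
```

{"method": "play_rows", "body": {
  "rot": [
    [0, 0, 0],
    [0, 0, 0]
  ],
  "translation": [
    [-0.0002, 0, 0.001],
    [-0.0002, 0, 0.001]
  ],
  "fingers": [213, 213]
}}

```text
t: 10.97
position: [397.4, -415.1, -5.8]
orientation: [0.975, 0.207, 0.086, -0.016]
force: [-0.6, 0.7, 0.6]
finger_gap: 14.0
gripper_force: 0.0
```

{"method": "play_rows", "body": {
  "rot": [
    [0, 0, 0],
    [0, 0, 0]
  ],
  "translation": [
    [-0.0002, 0, 0.001],
    [-0.0002, 0, 0.001]
  ],
  "fingers": [213, 213]
}}

```text
t: 11.13
position: [397.4, -415.1, -6.8]
orientation: [0.975, 0.207, 0.086, -0.016]
force: [-0.6, -0.7, -0.3]
finger_gap: 14.1
gripper_force: 0.0
```

{"method": "play_rows", "body": {
  "rot": [
    [0, 0, 0],
    [0, 0, 0]
  ],
  "translation": [
    [-0.0002, 0, 0.001],
    [-0.0002, 0, 0.001]
  ],
  "fingers": [213, 213]
}}

```text
t: 11.3
position: [397.3, -415.2, -7.8]
orientation: [0.975, 0.206, 0.086, -0.016]
force: [-0.0, 0.2, -0.1]
finger_gap: 13.9
gripper_force: 0.0
```

{"method": "play_rows", "body": {
  "rot": [
    [0, 0, 0],
    [0, 0, 0]
  ],
  "translation": [
    [-0.0002, 0, 0.001],
    [-0.0002, 0, 0.001]
  ],
  "fingers": [213, 213]
}}

```text
t: 11.47
position: [397.3, -415.2, -8.8]
orientation: [0.975, 0.207, 0.086, -0.016]
force: [-0.2, 0.1, 0.2]
finger_gap: 14.0
gripper_force: 0.0
```

{"method": "play_rows", "body": {
  "rot": [
    [0, 0, 0],
    [0, 0, 0]
  ],
  "translation": [
    [-0.0002, 0, 0.001],
    [-0.0002, 0, 0.001]
  ],
  "fingers": [213, 213]
}}

```text
t: 11.63
position: [397.3, -415.2, -9.8]
orientation: [0.975, 0.207, 0.086, -0.016]
force: [-0.6, 1.4, 0.6]
finger_gap: 13.9
gripper_force: 0.0
```

{"method": "play_rows", "body": {
  "rot": [
    [0, 0, 0],
    [0, 0, 0]
  ],
  "translation": [
    [-0.0002, 0, 0.001],
    [-0.0002, 0, 0.001]
  ],
  "fingers": [213, 213]
}}

```text
t: 11.8
position: [397.3, -415.2, -10.8]
orientation: [0.975, 0.207, 0.086, -0.016]
force: [0.2, -0.3, 0.1]
finger_gap: 14.0
gripper_force: 0.0
```

```bash
python3 - <<'E'
from plan import *
c=cam('scene');T=cam('top');p,R,q=now();print(p,proj(c,p),proj(T,p))
x,y=[int(v) for v in proj(c,p)]
a=c['img'][y-45:y+30,x-50:x+50];b=T['img'][max(0,y0:=int(proj(T,p)[1])-45):y0+75,int(proj(T,p)[0])-50:int(proj(T,p)[0])+50]
cv2.imwrite('pics/c7.png',np.vstack([cv2.resize(a,(400,300),interpolation=cv2.INTER_CUBIC)]+([cv2.resize(b,(400,300),interpolation=cv2.INTER_CUBIC)]))[:,:,::-1])
E
```

```text
[ 397.313 -415.205  -10.782] [np.float64(339.3913018502014), np.float64(259.1881938706734)] [np.float64(284.2509430901093), np.float64(288.2807481265699)]
```

{"method": "play_rows", "body": {
  "rot": [
    [0, 0, 0],
    [0, 0, 0],
    [0, 0, 0],
    [0, 0, 0],
    [0, 0, 0]
  ],
  "translation": [
    [0.0098, 0, 0.0017],
    [0.0197, 0, 0.0035],
    [0.0296, 0, 0.0052],
    [0.0394, 0, 0.0069],
    [0.0394, 0, 0.0069]
  ],
  "fingers": [213, 213, 213, 213, 213]
}}

```text
t: 12.32
position: [436.2, -398.1, -10.5]
orientation: [0.974, 0.208, 0.086, -0.016]
force: [0.6, 0.8, 1.1]
finger_gap: 13.9
gripper_force: 0.0
```

```bash
python3 chk.py
```

```text
[ 435.337 -398.333  -10.597] [0.651 0.175 1.077] 12.3667
blank 0.77 [269.0, 147.1, 374.9, 256.1] [ 454.35  -388.202   10.   ]
   mouth frame -82.03996880282696 -12.94318128910381
blank 0.63 [107.8, 268.9, 219.5, 339.7] [ 364.944 -323.365   10.   ]
   mouth frame -143.9068619498887 78.5803385762278
flap 0.75 [168.0, 0.0, 451.0, 52.6] [ 536.019 -351.211   10.   ]
   mouth frame 7.379769042888122 -6.102643413623146
tcp mouth frame -103.37705822206485 -15.964119591847554
```

```bash
python3 - <<'E'
from plan import *
c=cam('scene');p,R,q=now()
x,y=[int(v) for v in proj(c,p)]
a=c['img'][y-60:y+30,x-60:x+60]
w=cv2.imread('pics/w6.png')[:,:,::-1][100:340,160:480]
cv2.imwrite('pics/c8.png',np.hstack([cv2.resize(a,(400,300),interpolation=cv2.INTER_CUBIC),cv2.resize(w,(400,300))])[:,:,::-1])
print(x,y,[(z,proj(c,[p[0],p[1],z])) for z in(0,10,20)])
# project tool points in wrist
W=cam('wrist')
for zb in (0,-10,-20,-30): print(zb,[np.round(proj(W,p+R@[11,s*7,zb])) for s in (1,-1)])
E
```

```text
321 254 [(0, [np.float64(321.0437627049164), np.float64(250.1519531239407)]), (10, [np.float64(321.04169661464755), np.float64(246.02485105068186)]), (20, [np.float64(321.0396057592744), np.float64(241.84827964160405)])]
0 [array([335., 213.]), array([312., 213.])]
-10 [array([335., 219.]), array([311., 219.])]
-20 [array([336., 225.]), array([310., 225.])]
-30 [array([337., 232.]), array([310., 232.])]
```

View pics/c8.png

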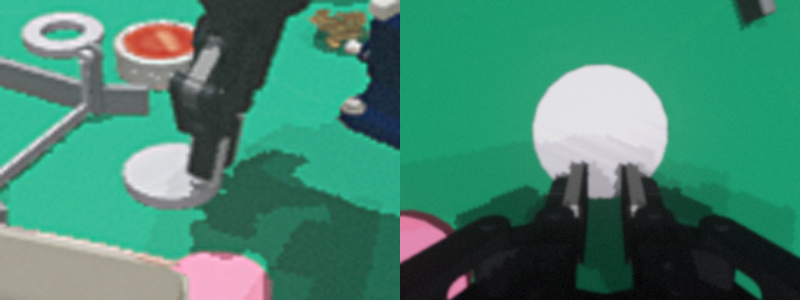

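The composite shows the tips still above the blank's rear rim. Judged against its edge, they stand about 20 mm behind the nominal TCP. I'll back off and go lower, feeling for the desk.

{"method": "play_rows", "body": {
  "rot": [
    [0, 0, 0],
    [0, 0, 0],
    [0, 0, 0],
    [0, 0, 0],
    [0, 0, 0],
    [0, 0, 0]
  ],
  "translation": [
    [-0.0197, 0, -0.0045],
    [-0.0384, 0, -0.0069],
    [-0.0384, 0, -0.0069],
    [-0.0389, 0, -0.004],
    [-0.0392, 0, -0.002],
    [-0.0394, 0, -0.001]
  ],
  "fingers": [213, 213, 213, 213, 213, 213]
}}

```text
t: 13.07
position: [398.5, -414.6, -16.9]
orientation: [0.975, 0.206, 0.086, -0.016]
force: [0.1, 0.7, -0.3]
finger_gap: 14.3
gripper_force: 0.0
```

{"method": "play_rows", "body": {
  "rot": [
    [0, 0, 0],
    [0, 0, 0]
  ],
  "translation": [
    [-0.0002, 0, 0.001],
    [-0.0002, 0, 0.001]
  ],
  "fingers": [213, 213]
}}

```text
t: 13.23
position: [398.6, -414.4, -17.9]
orientation: [0.974, 0.207, 0.086, -0.016]
force: [-0.3, 0.1, -0.5]
finger_gap: 14.2
gripper_force: 0.0
```

{"method": "play_rows", "body": {
  "rot": [
    [0, 0, 0],
    [0, 0, 0]
  ],
  "translation": [
    [-0.0002, 0, 0.001],
    [-0.0002, 0, 0.001]
  ],
  "fingers": [213, 213]
}}

```text
t: 13.4
position: [398.5, -414.7, -18.7]
orientation: [0.974, 0.207, 0.086, -0.016]
force: [-0.4, -0.4, -0.3]
finger_gap: 14.1
gripper_force: 0.0
```

{"method": "play_rows", "body": {
  "rot": [
    [0, 0, 0],
    [0, 0, 0]
  ],
  "translation": [
    [-0.0002, 0, 0.001],
    [-0.0002, 0, 0.001]
  ],
  "fingers": [213, 213]
}}

```text
t: 13.57
position: [398.3, -414.8, -19.7]
orientation: [0.975, 0.207, 0.086, -0.016]
force: [-0.2, 0.0, 0.9]
finger_gap: 14.3
gripper_force: 0.0
```

{"method": "play_rows", "body": {
  "rot": [
    [0, 0, 0],
    [0, 0, 0]
  ],
  "translation": [
    [-0.0002, 0, 0.001],
    [-0.0002, 0, 0.001]
  ],
  "fingers": [213, 213]
}}

```text
t: 13.73
position: [398.2, -414.9, -20.7]
orientation: [0.975, 0.207, 0.086, -0.016]
force: [0.2, 0.6, 0.0]
finger_gap: 14.0
gripper_force: 0.0
```

{"method": "play_rows", "body": {
  "rot": [
    [0, 0, 0],
    [0, 0, 0]
  ],
  "translation": [
    [-0.0002, 0, 0.001],
    [-0.0002, 0, 0.001]
  ],
  "fingers": [213, 213]
}}

```text
t: 13.9
position: [398.1, -414.9, -21.7]
orientation: [0.975, 0.206, 0.086, -0.016]
force: [0.5, -0.4, 0.5]
finger_gap: 14.2
gripper_force: 0.0
```

```bash
python3 - <<'E'
from plan import *
c=cam('scene');W=cam('wrist');p,R,q=now()
cv2.imwrite('pics/sc9.png',c['img'][:,:,::-1]);save(W,'w9.png')
# tip via dark gripper pixels in the scene: lowest dark pixel columns near projected tcp
g=c['img'].max(2).astype(int); x=int(proj(c,[p[0],p[1],0])[0])
for u in range(x-8,x+9,2): print(u,[int(v) for v in g[236:268,u]])
print(p,[(z,np.round(proj(c,[p[0],p[1],z]),1)) for z in(0,10,20)])
E
```

```text
331 [195, 195, 193, 193, 193, 192, 191, 191, 190, 188, 189, 191, 189, 191, 190, 190, 189, 187, 182, 180, 179, 180, 180, 179, 180, 180, 179, 179, 180, 179, 181, 180]
333 [79, 94, 100, 124, 123, 127, 154, 189, 193, 193, 190, 190, 190, 191, 191, 191, 183, 179, 182, 181, 182, 180, 180, 181, 179, 180, 179, 181, 179, 179, 180, 180]
335 [56, 55, 52, 55, 51, 48, 48, 110, 200, 195, 190, 192, 187, 188, 188, 167, 145, 137, 140, 157, 181, 170, 183, 183, 181, 181, 181, 180, 180, 182, 181, 180]
337 [59, 57, 52, 54, 56, 57, 52, 66, 130, 133, 126, 113, 91, 78, 61, 57, 61, 54, 50, 76, 131, 98, 118, 118, 128, 182, 179, 181, 172, 169, 125, 121]
339 [70, 56, 56, 54, 60, 70, 62, 58, 56, 57, 58, 53, 54, 57, 55, 54, 57, 59, 57, 53, 74, 121, 98, 94, 95, 110, 154, 177, 182, 120, 112, 119]
341 [62, 57, 57, 52, 53, 61, 68, 62, 59, 58, 51, 59, 55, 57, 54, 57, 52, 54, 54, 55, 56, 99, 109, 95, 95, 95, 91, 94, 102, 92, 93, 116]
343 [57, 55, 55, 54, 56, 51, 53, 57, 55, 52, 56, 55, 56, 55, 54, 51, 58, 65, 71, 79, 89, 114, 127, 102, 96, 96, 96, 97, 95, 93, 94, 95]
345 [54, 57, 53, 53, 50, 54, 55, 54, 53, 51, 58, 68, 89, 98, 113, 126, 128, 126, 124, 125, 117, 117, 103, 94, 94, 96, 94, 96, 98, 95, 95, 94]
347 [57, 51, 55, 49, 53, 54, 52, 54, 58, 85, 127, 123, 115, 115, 104, 90, 66, 84, 85, 96, 94, 95, 96, 94, 98, 97, 93, 98, 94, 96, 93, 95]
[ 398.173 -414.939  -21.651] [(0, array([339.1, 254.6])), (10, array([339.2, 250.4])), (20, array([339.3, 246.2]))]
```

```bash
python3 - <<'E'
from plan import *
c=cam('scene');p,R,q=now();print(sensors.observe()['force'])
np.set_printoptions(suppress=True,precision=1)
for sb in (18,20,22,24,26):
    print(sb,[np.array([*proj(c,X:=p+R@[sx,sy,-sb]),X[2]]) for sx in(11,-11) for sy in (7,21,-7,-21)])
E
```

```text
[-0.403 -0.237  0.209]
18 [array([336.8, 252.7,  -2. ]), array([339.3, 249.1,  -1.9]), array([334.2, 256.4,  -2. ]), array([331.5, 260.3,  -2.1]), array([346.8, 256.8,  -5.8]), array([349.2, 253.1,  -5.7]), array([344.4, 260.6,  -5.9]), array([341.8, 264.6,  -5.9])]
20 [array([337. , 251.9,   0. ]), array([339.5, 248.3,   0.1]), array([334.4, 255.7,  -0. ]), array([331.7, 259.5,  -0.1]), array([347. , 256. ,  -3.8]), array([349.4, 252.3,  -3.8]), array([344.5, 259.9,  -3.9]), array([342. , 263.8,  -3.9])]
22 [array([337.1, 251.2,   2. ]), array([339.7, 247.5,   2. ]), array([334.5, 254.9,   1.9]), array([331.9, 258.7,   1.9]), array([347.2, 255.3,  -1.9]), array([349.6, 251.5,  -1.8]), array([344.7, 259.1,  -1.9]), array([342.2, 263. ,  -2. ])]
24 [array([337.3, 250.4,   3.9]), array([339.8, 246.8,   4. ]), array([334.7, 254.1,   3.9]), array([332. , 258. ,   3.8]), array([347.4, 254.5,   0.1]), array([349.8, 250.8,   0.2]), array([344.9, 258.3,   0.1]), array([342.4, 262.3,   0. ])]
26 [array([337.5, 249.6,   5.9]), array([340., 246.,   6.]), array([334.9, 253.3,   5.9]), array([332.2, 257.2,   5.8]), array([347.6, 253.7,   2.1]), array([350. , 250. ,   2.1]), array([345.1, 257.5,   2. ]), array([342.6, 261.5,   2. ])]
```

{"method": "play_rows", "body": {
  "rot": [
    [0, 0, 0],
    [0, 0, 0]
  ],
  "translation": [
    [-0.0002, 0, 0.001],
    [-0.0002, 0, 0.001]
  ],
  "fingers": [213, 213]
}}

```text
t: 14.22
position: [398.2, -414.9, -22.7]
orientation: [0.975, 0.207, 0.086, -0.016]
force: [-0.4, -0.3, -0.2]
finger_gap: 14.0
gripper_force: 0.0
```

{"method": "play_rows", "body": {
  "rot": [
    [0, 0, 0],
    [0, 0, 0]
  ],
  "translation": [
    [-0.0002, 0, 0.001],
    [-0.0002, 0, 0.001]
  ],
  "fingers": [213, 213]
}}

```text
t: 14.38
position: [398.1, -414.9, -23.8]
orientation: [0.975, 0.207, 0.086, -0.016]
force: [0.1, -0.9, 0.0]
finger_gap: 14.1
gripper_force: 0.0
```

{"method": "play_rows", "body": {
  "rot": [
    [0, 0, 0],
    [0, 0, 0]
  ],
  "translation": [
    [-0.0002, 0, 0.001],
    [-0.0002, 0, 0.001]
  ],
  "fingers": [213, 213]
}}

```text
t: 14.55
position: [398.2, -415.1, -24.7]
orientation: [0.975, 0.207, 0.086, -0.016]
force: [-0.6, 0.1, 0.3]
finger_gap: 14.0
gripper_force: 0.2
```

{"method": "play_rows", "body": {
  "rot": [
    [0, 0, 0],
    [0, 0, 0],
    [0, 0, 0],
    [0, 0, 0],
    [0, 0, 0]
  ],
  "translation": [
    [0.0098, 0, 0.0017],
    [0.0197, 0, 0.0035],
    [0.0296, 0, 0.0052],
    [0.0394, 0, 0.0069],
    [0.0394, 0, 0.0069]
  ],
  "fingers": [213, 213, 213, 213, 213]
}}

```text
t: 14.97
position: [437.0, -397.8, -24.5]
orientation: [0.974, 0.207, 0.086, -0.016]
force: [1.1, -0.3, 0.4]
finger_gap: 13.9
gripper_force: 0.0
```

```bash
python3 chk.py
```

```text
[ 436.195 -398.008  -24.562] [-0.145  0.2    0.246] 15.0167
blank 0.62 [264.2, 109.9, 383.2, 232.8] [ 470.365 -382.827   10.   ]
   mouth frame -65.14779670147122 -13.367666837538108
blank 0.6 [89.4, 276.5, 207.1, 349.8] [ 366.487 -321.219   10.   ]
   mouth frame -141.723449726197 80.06945532633618
flap 0.59 [165.7, 0.6, 463.7, 42.5] [ 534.022 -351.572   10.   ]
   mouth frame 5.378725173302607 -5.758746662633586
tcp mouth frame -102.4593166981184 -15.952590584982554
```

{"method": "play_rows", "body": {
  "rot": [
    [0, 0, 0],
    [0, 0, 0],
    [0, 0, 0],
    [0, 0, 0],
    [0, 0, 0],
    [0, 0, 0],
    [0, 0, 0]
  ],
  "translation": [
    [0.0098, 0, 0.0017],
    [0.0197, 0, 0.0035],
    [0.0296, 0, 0.0052],
    [0.0394, 0, 0.0069],
    [0.0492, 0, 0.0087],
    [0.0591, 0, 0.0104],
    [0.0591, 0, 0.0104]
  ],
  "fingers": [213, 213, 213, 213, 213, 213, 213]
}}

```text
t: 15.7
position: [491.9, -373.7, -24.4]
orientation: [0.974, 0.207, 0.087, -0.016]
force: [1.0, -0.2, 0.2]
finger_gap: 13.6
gripper_force: 0.0
```

```bash
python3 chk.py
```

```text
[ 491.078 -373.892  -24.435] [0.027 0.268 0.368] 15.75
blank 0.65 [267.1, 113.7, 381.9, 232.7] [ 524.62  -359.045   10.   ]
   mouth frame -6.0140539813522045 -9.568295797498642
flap 0.98 [124.6, 95.8, 458.5, 175.8] [ 540.926 -335.375   10.   ]
   mouth frame 17.408038792667316 7.1049823069602
tcp mouth frame -42.621262509149915 -12.053227813358266
```

{"method": "play_rows", "body": {
  "rot": [
    [0, 0, 0],
    [0, 0, 0],
    [0, 0, 0],
    [0, 0, 0],
    [0, 0, 0],
    [0, 0, 0]
  ],
  "translation": [
    [0.0098, 0, 0.0017],
    [0.0197, 0, 0.0035],
    [0.0296, 0, 0.0052],
    [0.0394, 0, 0.0069],
    [0.0473, 0, 0.0083],
    [0.0473, 0, 0.0083]
  ],
  "fingers": [213, 213, 213, 213, 213, 213]
}}

```text
t: 16.35
position: [535.7, -354.3, -24.3]
orientation: [0.974, 0.207, 0.087, -0.016]
force: [-0.6, -0.1, -0.7]
finger_gap: 13.9
gripper_force: 0.0
```

```bash
python3 chk.py
```

```text
[ 534.898 -354.439  -24.395] [-0.443 -0.622 -0.075] 16.4
blank 0.69 [265.5, 114.9, 382.8, 234.9] [ 571.658 -338.538   10.   ]
   mouth frame 45.21495707967247 -6.378715172730666
flap 0.65 [133.5, 191.1, 453.5, 288.5] [ 538.103 -334.288   10.   ]
   mouth frame 15.126634093792305 9.091525581361086
tcp mouth frame 5.222333565447506 -8.75394614247463
```

{"method": "play_rows", "body": {
  "rot": [
    [0, 0, 0],
    [0, 0, 0],
    [0, 0, 0],
    [0, 0, 0]
  ],
  "translation": [
    [0.0069, 0, 0.0012],
    [0.0138, 0, 0.0024],
    [0.0138, 0, 0.0024],
    [0.0138, 0, 0.0024]
  ],
  "fingers": [213, 213, 213, 213]
}}

```text
t: 16.83
position: [546.8, -349.2, -24.4]
orientation: [0.974, 0.207, 0.086, -0.016]
force: [-0.6, -0.2, -0.3]
finger_gap: 13.8
gripper_force: 0.1
```

{"method": "play_rows", "body": {
  "rot": [
    [0, 0, 0],
    [0, 0, 0],
    [0, 0, 0]
  ],
  "translation": [
    [0.0069, 0, 0.0012],
    [0.0069, 0, 0.0012],
    [0.0069, 0, 0.0012]
  ],
  "fingers": [213, 213, 213]
}}

```text
t: 17.08
position: [553.0, -346.3, -24.4]
orientation: [0.974, 0.207, 0.086, -0.016]
force: [-0.4, 0.2, -0.3]
finger_gap: 13.8
gripper_force: 0.2
```

```bash
python3 chk.py
```

```text
[ 552.906 -346.331  -24.435] [-0.427 -0.653  0.4  ] 17.1333
blank 0.82 [265.9, 112.8, 382.6, 225.1] [ 586.817 -331.222   10.   ]
   mouth frame 61.96581498762979 -4.68561709372216
flap 0.84 [134.6, 211.0, 447.3, 338.3] [ 544.042 -328.859   10.   ]
   mouth frame 22.56595842594917 12.163654575647133
tcp mouth frame 24.922765441987597 -7.290737835365253
```

{"method": "play_rows", "body": {
  "rot": [
    [0, 0, 0],
    [0, 0, 0],
    [0, 0, 0],
    [0, 0, 0],
    [0, 0, 0],
    [0, 0, 0],
    [0, 0, 0],
    [0, 0, 0],
    [0, 0, 0],
    [0, 0, 0]
  ],
  "translation": [
    [0.003, 0, 0.0005],
    [0.003, 0, 0.0005],
    [-0.007, 0, -0.0012],
    [-0.017, 0, -0.003],
    [-0.03, 0, -0.0053],
    [-0.045, 0, -0.0079],
    [-0.06, 0, -0.0106],
    [-0.08, 0, -0.0141],
    [-0.1, 0, -0.018],
    [-0.115, 0, -0.0203]
  ],
  "fingers": [213, 213, 213, 213, 213, 213, 213, 213, 213, 213]
}}

```text
t: 18.07
position: [443.4, -394.5, -24.4]
orientation: [0.975, 0.206, 0.086, -0.016]
force: [0.0, -0.2, -0.5]
finger_gap: 13.8
gripper_force: 0.0
```

```bash
python3 chk.py; python3 - <<'E'
from plan import *
T=cam('top')
for n,z in [('blank',10),('flap',10),('ring_center',10),('polish_tin',23),('loupe',30)]:
  for r in regions_of(n,T)[:4]:
    v,u=np.nonzero(r['mask']); X=ray(T,u.mean(),v.mean(),z);d=X[:2]-[527,-348];print(n,round(r['conf'],2),r['bbox'],X,d@[.94,.342],d@[-.342,.94])
E
```

```text
[ 441.262 -395.222  -24.654] [-2.922  0.094 -0.428] 18.1167
blank 0.96 [90.4, 294.6, 209.7, 348.1] [ 369.31 -318.78   10.  ]
   mouth frame -138.23571384794843 81.39687238515445
flap 0.71 [147.1, 0.2, 468.2, 54.6] [ 537.598 -352.678   10.   ]
   mouth frame 8.36217910576651 -8.022335126699133
tcp mouth frame -96.74356029781147 -15.06641517487394
blank 0.86 [413.9, 247.2, 444.0, 271.9] [ 434.902 -720.294   10.   ] -213.89649828277447 -318.4585822071285
blank 0.77 [396.9, 294.7, 427.5, 320.4] [ 344.9  -675.89   10.  ] -283.31275449604226 -245.9381927075454
blank 0.73 [230.6, 189.6, 256.8, 214.6] [ 583.092 -332.396   10.   ] 58.062853101043444 -4.515572356609507
blank 0.58 [230.4, 298.3, 256.9, 328.2] [ 348.655 -327.805   10.   ] -160.73737038187747 79.9775995767257
flap 0.52 [218.0, 214.1, 271.3, 238.9] [ 530.201 -348.252   10.   ] 2.9230375525183723 -1.3316320852032855
ring_center 0.78 [282.8, 160.8, 308.8, 186.5] [ 644.321 -451.966   10.   ] 74.7255715194122 -137.85208211323464
polish_tin 0.6 [294.3, 190.3, 322.1, 222.5] [ 561.659 -478.356   23.   ] -12.00198859474937 -134.38840009982943
```

{"method": "play_rows", "body": {
  "rot": [
    [0, 0, 0],
    [0, 0, 0],
    [0, 0, 0],
    [0, 0, 0],
    [0, 0, 0],
    [0, 0, 0]
  ],
  "translation": [
    [-0.01, 0, -0.002],
    [-0.008, 0, -0.02],
    [-0.003, 0, -0.05],
    [0.004, 0, -0.09],
    [0.012, 0, -0.13],
    [0.012, 0, -0.13]
  ],
  "fingers": [213, 213, 213, 213, 213, 213]
}}

```text
t: 19.02
position: [439.5, -402.3, 113.8]
orientation: [0.974, 0.207, 0.089, -0.009]
force: [0.4, -1.0, 0.6]
finger_gap: 13.8
gripper_force: 0.0
```

```bash
python3 - <<'E'
from plan import *
for n in ('top','wrist'):
  T=cam(n);im=T['img'].astype(int);m=((im.min(2)>140)&(im.max(2)-im.min(2)<40)).astype(np.uint8)
  k,l,st,ce=cv2.connectedComponentsWithStats(m)
  for i in range(1,k):
    if st[i,4]>60:
      X=ray(T,*ce[i],10);d=X[:2]-[527,-348];f=d@[.94,.342];g=d@[-.342,.94]
      if -150<f<150 and abs(g)<150:
        v,u=np.nonzero(l==i);P=np.array([ray(T,a,b,10)[:2]-[527,-348] for a,b in zip(u,v)]);F=P@[.94,.342];print(n,st[i],f,g,'along',F.min(),F.max(),'lat',(P@[-.342,.94]).min(),(P@[-.342,.94]).max())
  for r in regions_of('flap',T)[:1]: print(n,'flap',r['conf'],r['bbox'])
print(sensors.observe()['t'],sensors.observe()['position'])
E
```

```text
top [282 158  27  26 377] 76.46261498628493 -138.90436647608516 along 47.530246082097285 105.74645135578471 lat -167.7397351675006 -109.5061552164992
top [227 188  27  28 596] 60.063784929815945 -4.3756542369585025 along 30.68029457643376 89.94175685445138 lat -33.4382900917193 24.752296781540306
top [295 191  30  30 193] -8.03621429258089 -136.24509234303335 along -39.53125632793732 25.48794907532787 lat -168.93399871701297 -103.74306636099129
top flap 0.52 [217.2, 212.2, 271.4, 238.0]
wrist [225   0  19  79 947] 49.514826580501804 73.54945838562006 along 11.947157889685155 79.77015035445626 lat 66.28287110607697 81.0852782182577
wrist [ 288    0   66   61 3376] 60.86274824832295 -4.6061274009285835 along 32.89553184223606 86.22953853551539 lat -34.202927945478905 25.22340336010907
wrist [ 371    0   36   92 1246] 53.34204873741242 -70.70368315049745 along 9.461145951162935 90.38174873451251 lat -79.57965024560924 -54.45827275579083
wrist [ 437    0   66   53 1749] 71.7911880864227 -139.12394417120473 along 49.48080772678987 96.3756110672296 lat -167.99467409687512 -109.11929871731296
wrist [ 426   76   73   74 1156] -4.2214819092872595 -140.46993972962713 along -38.48736963845291 28.978751394735994 lat -175.32095946501832 -107.203297463486
wrist [386  82   9  11  64] 14.32138729275717 -72.03892545870765 along 9.601901021792374 18.264944256428155 lat -75.87985788920533 -67.99708652424795
wrist [254  85 111  13 345] 5.207600094798768 1.6539805185907877 along 2.91893035729534 7.3986869127398425 lat -48.73042738563739 53.29182078465198
wrist [217  94  14  25  86] -13.590029457199481 80.3175029035067 along -25.08078705328987 -2.632597927677804 lat 74.91354891163601 86.39338171953577
wrist [383 107  12  27  90] -15.983582033685765 -73.31780969529866 along -27.62048403593502 -4.348261058226662 lat -79.49754325039028 -67.30322535243853
wrist flap 0.6 [229.8, 67.4, 381.5, 99.9]
19.2167 [ 434.965 -396.859  104.816]
```

The blank lies 31–90 mm past the mouth. The flap strip is back at the mouth line, a straight bar 5 mm past it, with about 25 mm of clear space to the blank. The ring, tin and pink disc haven't moved, so I'm handing it in.

```bash
python3 -c "
from station import env
print(env.close_job())"
```

```text
the job is handed in; nothing more can be done
None
```

The steel blank is through the flap, about 31–90 mm past the mouth, with the flap shut behind it. The last images show the ring, tin and pink disc unmoved; I did not re-check the loupe, eraser or stamp. The job was handed in at about 19 s; no verdict was returned.

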